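Lower the telescoping stop and index the weld table

ROBOT

A 6-joint arm with a two-finger parallel gripper is mounted at the origin on a cart in front of the work surface, level with it; the furniture and walls round the work are solid. World frame = base frame: x ahead of the robot, y to its left, z up, the work surface at z = 0. Lengths are in mm, angles in degrees, forces in N, time in s.
With the tool pointing down it reaches from about 375 to 975 mm from the base axis. Payload 3.8 kg.
Tool frame: the origin (TCP) lies between the finger pads; the fingertips stand 11 mm ahead of it and the grasp point (between the pads) lies 8 mm behind it (tip_extent is the z of the fingertips in the tool frame, in mm); z points along the fingers, y is the line along which they close (so a half turn about z gives the same grasp; the last joint's range is limited). The gripper opens to 88 mm and grips with 3 to 60 N. Pads are 18 mm wide; open, the fingers measure 123 mm over their backs; the gripper's body (75 mm by 187 mm) begins 45 mm behind the grasp point.
Start: joints at [64.062, 15.12, 91.902, -0, 72.978, -2.114], TCP at [272.644, 617.481, 249.706] pointing down, gripper open.
Joint ranges: [-150.88, 150.88], [-54.13, 125.18], [17.81, 147.31], [-75.09, 255.09], [0, 152.58], [-146.25, 146.25]. Speed limits (degrees/s): [147.25, 147.25, 180, 180, 180, 180].

INTERFACE

Orientations are given as [roll, pitch, yaw] about the fixed x, y, z axes, in that order (R = Rz(yaw) Ry(pitch) Rx(roll)).
In Python, from cell import * gives the robot as it stands.
- The arm moves only by the tool move_arm, never from a script. Its argument "rows" is one flat list of numbers, 7 for each row, row after row: the gripper's target within -1 to 1 (shut at 1, half-way at 0, fully open at -1), then the shift along the tool's x, y, z in cm, then the turn, a rotation vector about the tool's x, y, z in degrees. A call has 1 to 5 rows; each row shifts and turns the commanded pose from where the row before left it, along the tool's axes as they then stand; what a row does not reach is not made up. A row lasts 1/12 s, in which the tool goes at most 41.7 mm and 7.16 degrees, less where a joint would pass 70% of its speed; a pose out of reach is approached as far as the arm can. A call with a gripper value outside its range is refused whole. The fingers move at their own pace and stop on an object; the grip force is fixed at half the most. Time passes only in rows, so rows that do not move let the fingers close. It gives the time, the measured TCP pose, the force, the opening and the grip force at its end, in the units of the state.
- observe(): the state, without advancing time (a new reading comes with each control period).
- read_camera(name): name is "side" or "top"; returns a dict with "image" (400x640x3 uint8, blue, green, red), "range_z" (400x640 float32, mm along the optical axis (not along the pixel's ray), 0 where there is no reading), "intrinsics" (3x3 intrinsics, pixels), "dist" ([k1, k2, p1, p2, k3] as OpenCV has them; the pictures are not rectified), "world_from_camera" (4x4, takes a point from camera to world coordinates). Camera axes: x right, y up, looking along -z (the intrinsics and any distortion apply to the point x, -y, -z); pixel columns grow to the right and rows downward; lengths in mm; the calibration is good to about 2 mm. A picture is of the moment at which its call begins.
- finish_job(): hands the job in; it is judged then, once.
Trained networks look in the newest picture that a camera, given by its name, has taken for a name from the list of things; names that differ only in an ending like _2 or _b are one class to them, and where a whole thing is asked for, a point or a joint stands for the part that bears it (a point fixed in the world has none). Each returns a list of dicts, best first, with "conf" (0 to 1); they miss things now and then, are a little off and sometimes report something else, mostly with a low value. They report only what shows in the picture. A call takes as long as a camera call.
- regions_of(target, camera): "mask" (400x640 bool, what is visible of it) and "bbox" ([left, top, right, bottom] in pixels, round what is visible of it).
The state is a dict: "time_s": time; "joint_pos": joint angles; "qvel": joint speeds; "joint_torque": joint torques, N m; "eef_pos": TCP position; "tool_rot": TCP orientation; "wrist_force": force on the tool from outside, world axes, zero at the start; "moment": the same for the moment, N m; "width": finger opening in mm; "finger_force": force on a finger pad.
Only numpy, scipy, OpenCV 4.12 (cv2) and the standard library are available. Lean on these libraries where they do the work, as an engineer would, in place of code of your own. Each camera call takes 0.05 s, during which the arm holds its last target. There are 200 camera calls.

TASK

Free the three-armed indexing table for its next weld: press the telescoping stop post fully home, the thin inner tube into the brass sleeve first and then the sleeve into its socket. Then push the table counter-clockwise (seen from above) until the red arm rests in its notch with its nose over the yellow stud, and let go of it. Do not disturb the loose things around it.

Things in the scene. Friction and masses are not known exactly. Their poses are not given: they have to be found in the camera images.
- base: fixed blue round base plate, 344 mm across, 10 mm thick, with a grey drum 124 mm across that carries the turntable: a steel disc 160 mm across at heights 62 to 70 mm, with three arms 120 degrees apart (one red, two dark grey) and a knob 52 mm across, 114 mm high, at the centre. Origin on the turning axis at the work surface; z up, x along the red arm when joint spider is 0
- spider (a joint): angle of the turntable (rad), 0 at the start, growing counter-clockwise seen from above, to 2.6 at most. Spring notches every 30 degrees (0.524 rad), the first at 0: let go, it settles in the nearest; about 0.4 N m takes it to the next. It cannot turn clockwise from the start, and the raised post stops the red arm before the next notch
- red_nose (a point): the tip of the red arm, 150 mm from the axis, at height 80 mm. Each of the three arms is a bar 20 mm wide at heights 70 to 90 mm, reaching 150 mm from the axis; under them are only low things
- red_pin (a point): centre of the top of the upright pin on the red arm: 15 mm in diameter, 118 mm from the axis, top at height 125 mm. The other arms have like pins
- yellow_stud: fixed yellow stud, 16 mm in diameter (22 mm at its foot), on the base plate, 155 mm from the axis; origin at its underside, height 10 mm; top at height 52 mm, lower than the arms. It stands 60, 90 or 120 degrees counter-clockwise of the red arm's start; two like studs in grey have the other two places
- post_top (a point): centre of the flat top of the black cap (28 mm across, 6 mm thick) on the inner tube of the stop post, which stands on the base plate 125 mm from the axis, just counter-clockwise of the red arm. Fully home it is at height 58 mm and the arms pass over it.
- sleeve (a joint): how far the brass sleeve (29 mm diameter, collar 31 mm) stands out of the dark fixed socket (36 mm diameter, top at height 48 mm): 0 is fully home, at most 0.030 m. It stays where it is left; about 10 N moves it.
- tube (a joint): how far the steel inner tube (21 mm diameter) stands out of the brass sleeve: 0 is fully home, at most 0.030 m. It stays where it is left; about 4 N moves it, so a steady slow press down on the cap sends the tube home first and then the sleeve.
- nut_m12_2: loose M12 nut, 22x19x10 mm, lying on the base plate; leave it alone
- magnet_square_1: loose orange magnetic angle, 65x65x15 mm, lying on the base plate; leave it alone
- bolt_m12_1: loose M12 hex bolt, 55 mm long, 22 mm high, lying on the base plate; leave it alone
- steel_cup: loose white enamel cup, 69x93x91 mm, at the left, near the robot; leave it alone
- offcut_2: loose rusty brown steel block, 40x150x40 mm, at the right; leave it alone
- screwdriver: loose screwdriver with a red handle, 28x224x28 mm, behind the table; leave it alone
- locking_pliers: loose locking pliers, 56x250x16 mm, behind the table; leave them alone
- toolbox_red: fixed red steel tool box, 162x304x151 mm with the handle on its top, closed, to the left of the table; origin at the centre of its underside, its long side along y

How it is judged:
By the outcome, as a careful person would: the job done as asked, in the order asked, and still so for the second after the job is handed in, with the robot touching nothing.
It also fails if it takes over 45 s, if anything falls off the work surface, if the arm or the gripper's body presses on something with over 40 N, if the wrist force passes 120 N, or if a joint passes its speed limit or range.

## Working session

There is one attempt and no reset: what is moved stays moved. The work goes in short steps, Python scripts to look and compute and a tool call to move; the robot and the scene stay as the last step left them, time stands still between calls to the robot, and variables do not carry over. Pictures are saved under pics/ and viewed, at most 10 in all, crops included, and the job is handed in when it is done.

Besides the shell and the picture viewer there is one more tool, called after ">>>" by a JSON object that holds its "fn" and its "kwargs", one argument or row to a line. move_arm: Moves the arm, as the interface text tells. Its arguments: {"type":"object","properties":{"rows":{"type":"array","items":{"type":"number"}}},"required":["rows"]}

```bash
mkdir -p pics
cat > h.py <<'E'
from cell import *
import numpy as np, cv2
def pts(c, mask):
    v,u=np.nonzero(mask&(c["range_z"]>0)); z=c["range_z"][v,u]
    n=cv2.undistortPoints(np.stack([u,v],1).astype(np.float64).reshape(-1,1,2),c["intrinsics"],np.array(c["dist"])).reshape(-1,2)
    P=np.stack([n[:,0]*z,-n[:,1]*z,-z,np.ones_like(z)],1)
    return (np.array(c["world_from_camera"])@P.T).T[:,:3],u,v
E
python3 - <<'E'
from h import *
s=observe();print(s)
for n in("top","side"):
    c=read_camera(n);cv2.imwrite(f"pics/{n}0.png",c["image"])
    np.savez(f"{n}0.npz",**{k:np.array(v) for k,v in c.items()})
    for t in("base","spider","red_nose","red_pin","yellow_stud","post_top","sleeve","tube","steel_cup","offcut_2","toolbox_red"):
        for r in regions_of(t,n)[:2]:
            p,u,v=pts(c,r["mask"])
            if len(p): print(n,t,round(r["conf"],2),r["bbox"],len(p),np.median(p,0).round(),np.percentile(p,2,0).round(),np.percentile(p,98,0).round())
E
```

```text
{'time_s': 0.0, 'joint_pos': array([ 6.40636577e+01,  1.51699099e+01,  9.19796412e+01,  3.85244990e-04,
        7.29776517e+01, -2.11298667e+00]), 'qvel': array([-0.0086774 , -0.0747916 , -0.08399047,  0.10101688, -0.02972293,
        0.04424007]), 'joint_torque': array([ 7.00690325e-04, -5.02125013e+01, -3.56868482e+01,  7.27324071e-02,
        2.97728449e-02, -1.77223187e-04]), 'eef_pos': array([272.33516037, 616.883686  , 248.39434413]), 'tool_rot': array([-1.79872897e+02, -5.05785809e-03,  1.56176526e+02]), 'wrist_force': array([ 0.71439638, -0.31950225, -0.66471662]), 'moment': array([0.01696826, 0.01967731, 0.04087074]), 'finger_force': 0.0, 'width': 88.00850943147687}
top base 0.93 [289.8, 166.3, 386.3, 260.8] 6340 [548.  33.  12.] [ 403. -127.   -0.] [707. 185. 107.]
top base 0.53 [346.2, 151.8, 409.0, 165.8] 526 [ 759. -142.   12.] [ 741. -229.   -1.] [787.  -6.  21.]
top spider 0.71 [299.5, 177.5, 363.9, 248.4] 1804 [558.  24.  74.] [447. -46.  60.] [648. 143. 119.]
top red_nose 0.75 [414.1, 230.9, 441.0, 272.0] 565 [ 414. -289.   38.] [ 349. -336.   -2.] [ 483. -246.   48.
[... 1591 characters left out ...]
2.5, 196.9] 78 [687.   9.  96.] [ 676. -120.   43.] [708.  18. 108.]
side sleeve 0.61 [272.1, 189.2, 284.7, 204.0] 195 [687.  10.  75.] [ 673. -291.   -1.] [742.  20. 108.]
side tube 0.51 [275.2, 184.5, 279.6, 197.4] 76 [687.   9.  96.] [677.  -5.  79.] [697.  18. 108.]
side steel_cup 0.74 [364.8, 241.6, 393.9, 285.1] 922 [380. 365.  56.] [352. 304.   4.] [411. 457. 120.]
side offcut_2 0.77 [341.3, 172.5, 388.8, 195.6] 540 [ 411. -272.   27.] [ 346. -319.    1.] [ 490. -237.   42.]
side toolbox_red 0.7 [217.5, 239.4, 370.7, 335.2] 12255 [561. 555. 104.] [417. 414.   5.] [709. 562. 134.]
side toolbox_red 0.32 [283.7, 174.1, 361.0, 222.3] 1521 [561.  40.  82.] [441. -45.  62.] [666. 170. 120.]
```

Run:
```python
from h import *
t=cv2.imread("pics/top0.png");s=cv2.imread("pics/side0.png")
a=cv2.resize(t[145:275,275:395],None,fx=4.4,fy=4.4,interpolation=2)[:572]
cv2.imwrite("pics/a.png",a)
b=cv2.resize(s[165:255,245:385],None,fx=5.6,fy=5.6,interpolation=2);cv2.imwrite("pics/b.png",b)
for n in("top","side"):
    c=dict(np.load(n+"0.npz")); p,u,v=pts(c,np.ones((400,640),bool))
    k=c["image"][v,u].astype(int); 
    near=(np.hypot(p[:,0]-558,p[:,1]-30)<200)
    def sh(nm,m):
        q=p[m&near]
        if len(q): print(n,nm,len(q),np.median(q,0).round(1),q.min(0).round(),q.max(0).round())
    B,G,R=k.T
    sh("yellow",(R>130)&(G>100)&(B<70)&(p[:,2]<60))
    sh("red",(R>110)&(G<70)&(B<70)&(p[:,2]>60))
    m=near&(p[:,2]>105)
    from scipy.cluster.hierarchy import fcluster,linkage
    q=p[m]; L=fcluster(linkage(q[:,:2]),8,"distance")
    for i in set(L):
        w=q[L==i]
        if len(w)>3: print(n,"hi",len(w),((w.max(0)+w.min(0))/2).round(1),np.median(w,0).round(1),np.ptp(w,axis=0).round())
    m=near&(abs(p[:,2]-12)<5)&(B>R+30)
    q=p[m];print(n,"plate",q.min(0),q.max(0))
```

```text
top yellow 65 [435.   -6.9  24. ] [410. -26.   9.] [673. 185.  59.]
top red 79 [638.  -30.7  91.6] [583. -56.  79.] [671.  12. 130.]
top hi 17 [573.5 148.3 122.5] [573.3 146.6 123. ] [15. 11. 17.]
top hi 17 [652.8 -44.4 120.3] [651.6 -42.9 119.6] [16. 11. 20.]
top hi 27 [682.2  -2.5 110.2] [683.9  -0.9 107.7] [27. 25. 10.]
top hi 17 [450.4 -18.6 123.6] [449.6 -18.  122.8] [13. 14. 18.]
top hi 78 [557.5  28.4 114.9] [557.4  27.  113. ] [34. 32. 19.]
top plate [ 388.21106944 -141.2566692     7.0003555 ] [728.17742597 201.3915344   16.95982216]
side yellow 105 [580.4 188.2  33.3] [425. -95.   0.] [697. 199.  59.]
side red 195 [644.6 -21.6  88. ] [592. -62.  71.] [677.  23. 126.]
side hi 37 [453.8  -8.1 115.5] [453.7 -10.2 116.2] [13. 19. 21.]
side hi 41 [576.4 151.  116.1] [576.3 153.  116.9] [12. 17. 22.]
side hi 74 [561.1  34.9 111.3] [560.5  40.4 113.2] [33. 37. 12.]
side hi 35 [655.9 -34.7 115.8] [655.6 -34.5 116.1] [14. 16. 21.]
side hi 24 [686.9   5.5 107.1] [686.3   7.  106.6] [23. 26.  4.]
side plate [ 391.44032857 -116.43076311    7.00522516] [731.62802025 194.96510037  16.9232254 ]
```

View pics/a.png

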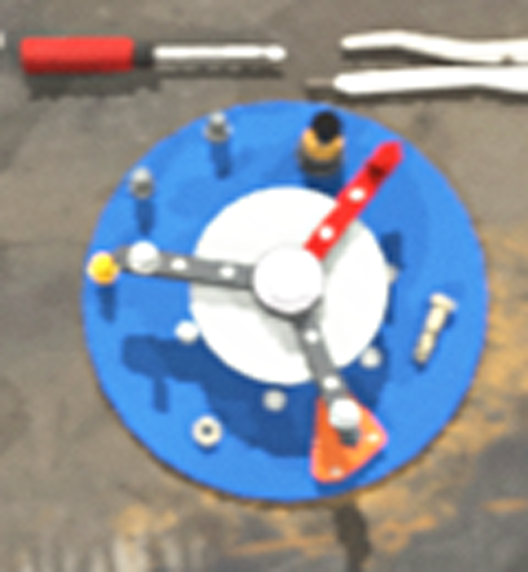

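View pics/b.png

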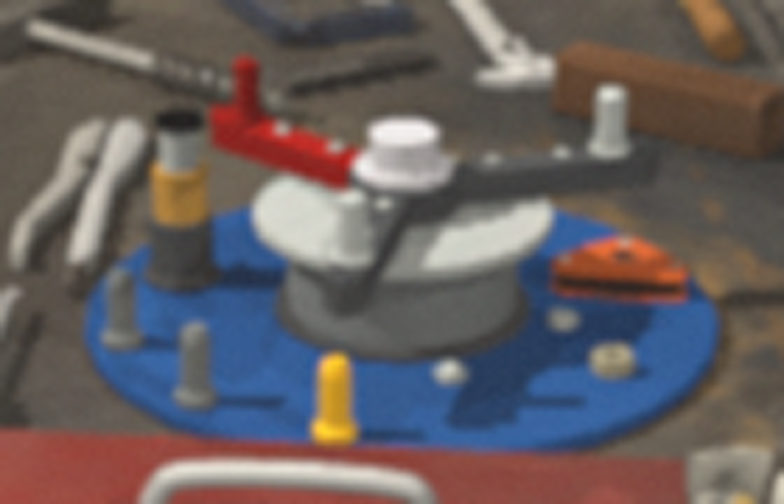

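View pics/top0.png

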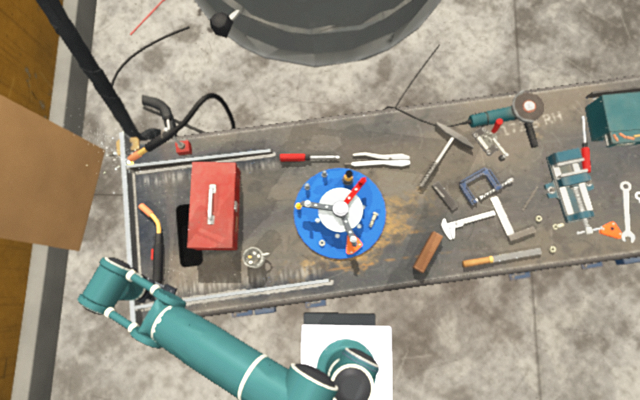

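>>> {"fn": "move_arm", "kwargs": {
  "rows": [1, 0, 0, 0, 0, 0, 7, 1, 0, 0, 0, 0, 0, 7, 1, 0, 0, 0, 0, 0, 7, 1, 0, 0, 0, 0, 0, 7, 1, 0, 0, 0, 0, 0, 7]
}}

```text
time_s: 1.62
eef_pos: [272.6, 617.5, 249.7]
tool_rot: [-180.0, -0.0, 120.8]
wrist_force: [0.4, -0.4, 0.3]
width: 56.8
finger_force: 0.0
```

>>> {"fn": "move_arm", "kwargs": {
  "rows": [1, 0, 0, 0, 0, 0, 7, 1, 0, 0, 0, 0, 0, 7, 1, 0, 0, 0, 0, 0, 7, 1, 0, 0, 0, 0, 0, 7, 1, 0, 0, 0, 0, 0, 7]
}}

```text
time_s: 2.03
eef_pos: [272.6, 617.5, 249.7]
tool_rot: [-180.0, 0.0, 85.8]
wrist_force: [-0.3, 0.3, 0.4]
width: 23.4
finger_force: 0.0
```

>>> {"fn": "move_arm", "kwargs": {
  "rows": [1, 0, 0, 0, 0, 0, 7, 1, 0, 0, 0, 0, 0, 7, 1, 0, 0, 0, 0, 0, 7, 1, 0, 0, 0, 0, 0, 7, 1, 0, 0, 0, 0, 0, 2]
}}

```text
time_s: 2.45
eef_pos: [272.7, 617.5, 249.7]
tool_rot: [180.0, 0.0, 55.9]
wrist_force: [0.1, -0.4, 0.5]
width: 0.6
finger_force: 0.0
```

>>> {"fn": "move_arm", "kwargs": {
  "rows": [1, -1.4, 3.4, 0, 0, 0, 0, 1, -1.4, 3.4, 0, 0, 0, 0, 1, -1.4, 3.4, 0, 0, 0, 0, 1, -1.4, 3.4, 0, 0, 0, 0, 1, -1.4, 3.4, 0, 0, 0, 0]
}}

```text
time_s: 2.87
eef_pos: [375.5, 463.4, 249.8]
tool_rot: [180.0, -0.0, 56.2]
wrist_force: [0.3, -0.3, -0.4]
width: 0.5
finger_force: 0.0
```

>>> {"fn": "move_arm", "kwargs": {
  "rows": [1, -1.4, 3.4, 0, 0, 0, 0, 1, -1.4, 3.4, 0, 0, 0, 0, 1, -1.4, 3.4, 0, 0, 0, 0, 1, -1.4, 3.4, 0, 0, 0, 0, 1, -1.4, 3.4, 0, 0, 0, 0]
}}

```text
time_s: 3.28
eef_pos: [477.9, 310.3, 250.0]
tool_rot: [180.0, -0.0, 56.2]
wrist_force: [0.1, 1.3, -0.1]
width: 0.2
finger_force: 0.0
```

>>> {"fn": "move_arm", "kwargs": {
  "rows": [1, -1.4, 3.4, 0, 0, 0, 0, 1, -1.4, 3.4, 0, 0, 0, 0, 1, -1.4, 3.4, 0, 0, 0, 0, 1, -1.4, 3.4, 0, 0, 0, 0, 1, 0, 0, 0, 0, 0, 0]
}}

```text
time_s: 3.7
eef_pos: [562.1, 184.6, 250.0]
tool_rot: [179.8, 0.0, 55.9]
wrist_force: [-0.5, 0.3, 0.8]
width: 0.4
finger_force: 0.0
```

>>> {"fn": "move_arm", "kwargs": {
  "rows": [1, -1.37, 3.38, 0, 0, 0, 0, 1, -1.37, 3.38, 0, 0, 0, 0, 1, -1.37, 3.38, 0, 0, 0, 0, 1, -1.37, 3.38, 0, 0, 0, 0, 1, -1.37, 3.38, 0, 0, 0, 0]
}}

```text
time_s: 4.12
eef_pos: [661.9, 37.9, 249.8]
tool_rot: [-180.0, -0.0, 56.2]
wrist_force: [0.2, 0.8, 0.4]
width: 0.3
finger_force: 0.0
```

>>> {"fn": "move_arm", "kwargs": {
  "rows": [1, -1.37, 3.38, 0, 0, 0, 0, 1, 0, 0, 3, 0, 0, 0, 1, 0, 0, 4, 0, 0, 0, 1, 0, 0, 3, 0, 0, 0, 1, 0, 0, 1, 0, 0, 0]
}}

```text
time_s: 4.53
eef_pos: [677.9, 8.8, 133.5]
tool_rot: [-179.5, 0.3, 56.2]
wrist_force: [-1.7, 0.4, -0.9]
width: 0.8
finger_force: 0.0
```

Run:
```python
from h import *
s=observe();print(s["eef_pos"],s["tool_rot"],s["wrist_force"])
c=read_camera("side");d=read_camera("top")
a=cv2.resize(c["image"][150:250,245:345],(560,560),interpolation=2);b=cv2.resize(d["image"][150:250,320:400],(0,0),fx=5.6,fy=5.6,interpolation=2)[:560,:240]
cv2.imwrite("pics/c.png",np.hstack([a,b]))
```

```text
[677.88998557   8.76531254 133.46217547] [-179.53323282    0.28148576   56.1510467 ] [-1.72371832  0.43689145 -0.8758175 ]
```

View pics/c.png

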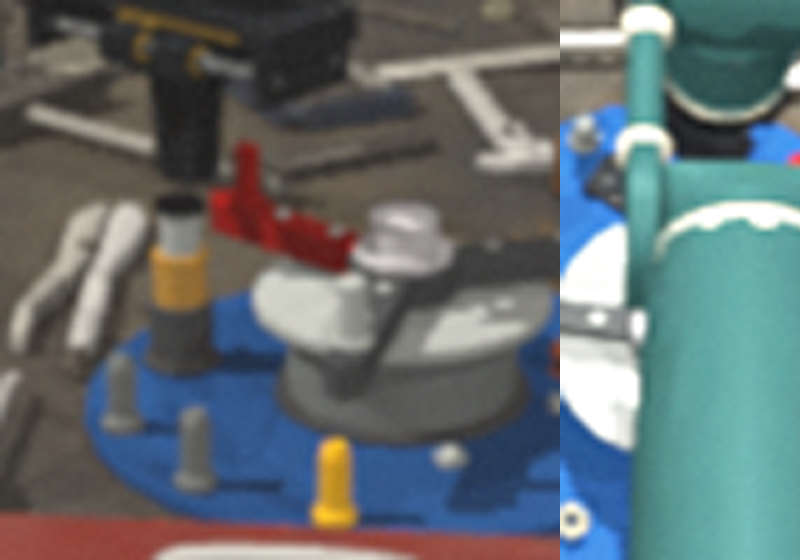

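>>> {"fn": "move_arm", "kwargs": {
  "rows": [1, 0, 0, 0, 0, 0, 0, 1, 0, 0, 0, 0, 0, 0]
}}

```text
time_s: 4.8
eef_pos: [683.6, 8.9, 142.8]
tool_rot: [179.8, -0.1, 56.2]
wrist_force: [0.0, 0.2, -0.4]
width: 0.3
finger_force: 0.0
```

Run:
```python
from h import *
s=observe();print(s["eef_pos"])
c=read_camera("side");p,u,v=pts(c,np.ones((400,640),bool))
m=(abs(p[:,0]-683)<35)&(abs(p[:,1]-5)<35)
for z in range(20,180,6):
    q=p[m&(abs(p[:,2]-z)<3)]
    if len(q): print(z,len(q),q.min(0).round(),q.max(0).round(),np.median(q,0).round(1))
```

```text
[683.59432385   8.94297557 142.76143635]
20 26 [668.  -4.  17.] [704.  24.  23.] [683.5  16.4  19.3]
26 23 [670.   3.  23.] [704.  23.  29.] [687.   15.8  25.7]
32 21 [669.   4.  29.] [703.  24.  35.] [684.4  13.3  32.8]
38 19 [670.   6.  35.] [703.  22.  40.] [686.4  15.6  38.2]
44 23 [669.   1.  42.] [704.  21.  47.] [682.9  15.2  44.3]
50 26 [671.  -5.  47.] [700.  25.  53.] [685.9  14.7  49.6]
56 17 [673.   3.  53.] [700.  20.  59.] [683.5  12.3  56.3]
62 17 [673.   0.  59.] [699.  20.  65.] [686.1  12.6  62.4]
68 20 [673.  -1.  65.] [700.  22.  71.] [681.3  12.9  69. ]
74 21 [648. -28.  71.] [699.  23.  77.] [683.6  12.5  74.5]
80 27 [648. -30.  77.] [701.  25.  83.] [683.9   8.5  78.8]
86 17 [648. -30.  84.] [696.  14.  89.] [683.2   7.   86.4]
92 18 [648. -28.  89.] [696.  16.  95.] [681.2   8.1  91.7]
98 12 [678.   4.  95.] [696.  16. 101.] [687.4  10.   98.3]
104 24 [675.  -8. 102.] [699.  17. 107.] [684.1   7.  105.6]
110 10 [655. -28. 107.] [695.  30. 110.] [685.7   3.6 108. ]
116 1 [652. -28. 116.] [652. -28. 116.] [651.6 -27.6 115.7]
122 1 [655. -29. 122.] [655. -29. 122.] [654.9 -29.3 121.5]
128 1 [655. -28. 125.] [655. -28. 125.] [654.7 -28.2 125.2]
134 14 [673.   9. 132.] [701.  31. 137.] [688.9  15.7 134.6]
140 16 [670.   8. 138.] [701.  32. 143.] [685.4  16.8 139.7]
146 23 [669.   9. 143.] [703.  32. 149.] [683.4  17.7 145.6]
152 23 [669.   9. 149.] [703.  31. 154.] [683.3  18.6 151.7]
158 22 [669.  10. 155.] [703.  27. 160.] [684.4  19.6 158.2]
164 24 [668.  10. 161.] [703.  30. 167.] [685.4  17.3 163.9]
170 24 [665.  10. 167.] [703.  28. 173.] [680.9  18.1 169.7]
176 28 [666.   4. 173.] [706.  32. 179.] [685.2  17.7 176.6]
```

>>> {"fn": "move_arm", "kwargs": {
  "rows": [1, -0.26, 0.42, 0, 0, 0, 0, 1, 0, 0, 1, 0, 0, 0, 1, 0, 0, 0.8, 0, 0, 0, 1, 0, 0, 0.2, 0, 0, 0, 1, 0, 0, 0.2, 0, 0, 0]
}}

```text
time_s: 5.27
eef_pos: [682.9, 4.0, 116.8]
tool_rot: [-179.9, 0.1, 56.2]
wrist_force: [-2.3, -0.4, 3.2]
width: 0.5
finger_force: 1.9
```

>>> {"fn": "move_arm", "kwargs": {
  "rows": [1, 0, 0, 0.2, 0, 0, 0, 1, 0, 0, 0.2, 0, 0, 0, 1, 0, 0, 0.2, 0, 0, 0, 1, 0, 0, 0.2, 0, 0, 0, 1, 0, 0, 0.2, 0, 0, 0]
}}

```text
time_s: 5.68
eef_pos: [683.6, 4.0, 107.7]
tool_rot: [-180.0, 0.0, 56.2]
wrist_force: [-3.4, -1.0, 3.3]
width: 0.5
finger_force: 1.9
```

>>> {"fn": "move_arm", "kwargs": {
  "rows": [1, 0, 0, 0.2, 0, 0, 0, 1, 0, 0, 0.2, 0, 0, 0, 1, 0, 0, 0.2, 0, 0, 0, 1, 0, 0, 0.2, 0, 0, 0, 1, 0, 0, 0.2, 0, 0, 0]
}}

```text
time_s: 6.1
eef_pos: [683.7, 4.0, 97.4]
tool_rot: [-180.0, 0.0, 56.2]
wrist_force: [-3.7, -0.8, 4.5]
width: 0.2
finger_force: 1.9
```

>>> {"fn": "move_arm", "kwargs": {
  "rows": [1, 0, 0, 0.2, 0, 0, 0, 1, 0, 0, 0.2, 0, 0, 0, 1, 0, 0, 0.2, 0, 0, 0, 1, 0, 0, 0.2, 0, 0, 0, 1, 0, 0, 0.2, 0, 0, 0]
}}

```text
time_s: 6.52
eef_pos: [683.8, 4.0, 88.7]
tool_rot: [180.0, -0.0, 56.2]
wrist_force: [-6.2, 0.3, 9.7]
width: 0.6
finger_force: 4.7
```

>>> {"fn": "move_arm", "kwargs": {
  "rows": [1, 0, 0, 0.2, 0, 0, 0, 1, 0, 0, 0.2, 0, 0, 0, 1, 0, 0, 0.2, 0, 0, 0, 1, 0, 0, 0.2, 0, 0, 0, 1, 0, 0, 0.2, 0, 0, 0]
}}

```text
time_s: 6.93
eef_pos: [683.8, 4.0, 78.7]
tool_rot: [180.0, -0.0, 56.2]
wrist_force: [-5.7, -1.2, 10.1]
width: -0.0
finger_force: 4.7
```

>>> {"fn": "move_arm", "kwargs": {
  "rows": [1, 0, 0, 0.2, 0, 0, 0, 1, 0, 0, 0.2, 0, 0, 0, 1, 0, 0, 0.1, 0, 0, 0, 1, 0, 0, 0.1, 0, 0, 0]
}}

```text
time_s: 7.27
eef_pos: [683.8, 4.1, 72.6]
tool_rot: [180.0, -0.0, 56.2]
wrist_force: [-6.0, -0.0, 8.6]
width: 0.4
finger_force: 4.6
```

Tube went first (~4 N), now the sleeve (~10 N). Last few mm, watching for the stop.

>>> {"fn": "move_arm", "kwargs": {
  "rows": [1, 0, 0, 0.1, 0, 0, 0, 1, 0, 0, 0.1, 0, 0, 0, 1, 0, 0, 0.1, 0, 0, 0, 1, 0, 0, 0, 0, 0, 0]
}}

```text
time_s: 7.6
eef_pos: [683.8, 4.0, 69.5]
tool_rot: [180.0, -0.0, 56.2]
wrist_force: [-5.3, 0.2, 7.9]
width: 0.5
finger_force: 4.0
```

>>> {"fn": "move_arm", "kwargs": {
  "rows": [1, 0, 0, 0.1, 0, 0, 0, 1, 0, 0, 0.05, 0, 0, 0, 1, 0, 0, 0, 0, 0, 0]
}}

```text
time_s: 7.85
eef_pos: [684.0, 4.1, 69.3]
tool_rot: [180.0, -0.0, 56.2]
wrist_force: [-7.5, 0.7, 13.8]
width: 0.1
finger_force: 7.0
```

>>> {"fn": "move_arm", "kwargs": {
  "rows": [1, 0, 0, 0.1, 0, 0, 0, 1, 0, 0, 0.1, 0, 0, 0, 1, 0, 0, 0, 0, 0, 0]
}}

```text
time_s: 8.1
eef_pos: [684.2, 4.1, 69.2]
tool_rot: [180.0, -0.0, 56.2]
wrist_force: [-12.1, 0.7, 22.1]
width: 0.5
finger_force: 11.0
```

>>> {"fn": "move_arm", "kwargs": {
  "rows": [1, 0, 0, -1.5, 0, 0, 0, 1, 0, 0, -3, 0, 0, 0, 1, 0, 0, -3, 0, 0, 0, 1, 0, 0, -3, 0, 0, 0, 1, 0, 0, -1, 0, 0, 0]
}}

```text
time_s: 8.52
eef_pos: [687.4, 4.0, 185.8]
tool_rot: [179.5, -0.3, 56.2]
wrist_force: [1.4, 0.5, 1.4]
width: 0.5
finger_force: 0.0
```

>>> {"fn": "move_arm", "kwargs": {
  "rows": [0, -2.7, -0.1, 0, 0, 0, 0, 0, -2.7, -0.1, 0, 0, 0, 0, 0, 0, 0, 0, 0, 0, 7, 0, 0, 0, 0, 0, 0, 7, 0, 0, 0, 0, 0, 0, 7]
}}

```text
time_s: 8.93
eef_pos: [651.9, -40.3, 179.0]
tool_rot: [180.0, -0.0, 34.8]
wrist_force: [0.4, 0.2, -0.3]
width: 32.0
finger_force: 0.0
```

>>> {"fn": "move_arm", "kwargs": {
  "rows": [0, 0, 0, 0, 0, 0, 7, 0, 0, 0, 0, 0, 0, 7, 0, 0, 0, 0, 0, 0, 7, 0, 0, 0, 0, 0, 0, 7, 0, 0, 0, 0, 0, 0, 7]
}}

```text
time_s: 9.35
eef_pos: [652.2, -39.7, 178.8]
tool_rot: [-180.0, 0.0, -0.2]
wrist_force: [0.7, -0.5, 0.0]
width: 44.2
finger_force: 0.0
```

>>> {"fn": "move_arm", "kwargs": {
  "rows": [0, 0, 0, 0, 0, 0, 7, 0, 0, 0, 0, 0, 0, 7, 0, 0, 0, 0, 0, 0, 7, 0, 0, 0, 0, 0, 0, 7, 0, 0, 0, 0, 0, 0, 7]
}}

```text
time_s: 9.77
eef_pos: [652.2, -39.7, 178.8]
tool_rot: [-180.0, 0.0, -35.2]
wrist_force: [-0.7, -0.0, 0.4]
width: 44.2
finger_force: 0.0
```

>>> {"fn": "move_arm", "kwargs": {
  "rows": [0, 0, 0, 0, 0, 0, 3, 0, 0, 0, 0, 0, 0, 0]
}}

```text
time_s: 9.93
eef_pos: [652.1, -39.7, 178.8]
tool_rot: [180.0, 0.0, -37.9]
wrist_force: [-0.4, 0.5, 0.2]
width: 44.3
finger_force: 0.0
```

Run:
```python
from h import *
s=observe();print(s["eef_pos"],s["joint_pos"].round())
c=read_camera("side");p,u,v=pts(c,np.ones((400,640),bool))
m=(np.hypot(p[:,0]-685,p[:,1]-5)<30)&(p[:,2]>25)&(p[:,2]<130)
print("post max z",np.sort(p[m][:,2])[-12:].round(1))
cv2.imwrite("pics/d.png",cv2.resize(c["image"][140:250,245:385],None,fx=5,fy=5,interpolation=2))
```

```text
[652.07676498 -39.70643303 178.83011838] [ -6.  16.  99.   0.  65. 122.]
post max z [58.7 58.8 58.9 58.9 59.  59.1 59.2 59.2 60.  60.  60.1 61.1]
```

View pics/d.png

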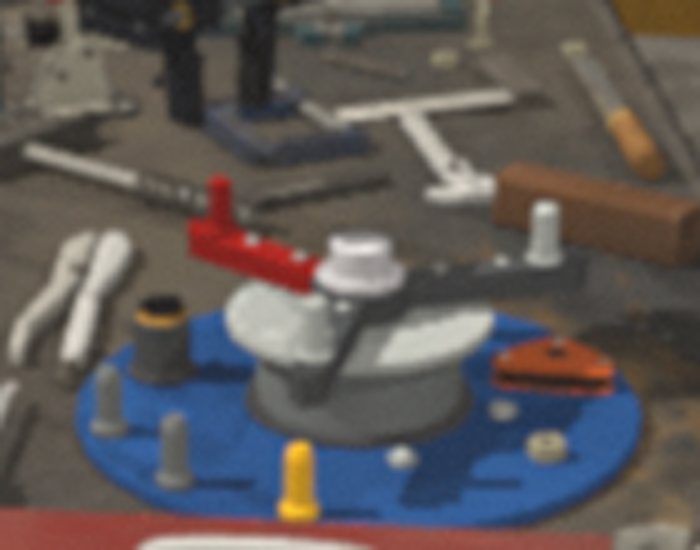

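>>> {"fn": "move_arm", "kwargs": {
  "rows": [0, 0, 0, 2.5, 0, 0, 0, 0, 0, 0, 2, 0, 0, 0, 0, 0, 0, 1.5, 0, 0, 0, 0, 0, 0, 0.9, 0, 0, 0, 0, 0, 0, 0, 0, 0, 0]
}}

```text
time_s: 10.4
eef_pos: [650.1, -39.5, 107.9]
tool_rot: [179.9, 0.2, -37.8]
wrist_force: [-0.8, 0.7, -0.7]
width: 44.1
finger_force: 0.0
```

>>> {"fn": "move_arm", "kwargs": {
  "rows": [0, -0.03, -0.82, 0, 0, 0, -4, 0, -0.03, -0.82, 0, 0, 0, -4, 0, -0.03, -0.82, 0, 0, 0, -4, 0, -0.03, -0.82, 0, 0, 0, -4]
}}

```text
time_s: 10.73
eef_pos: [668.1, -11.9, 111.6]
tool_rot: [179.9, 0.0, -21.6]
wrist_force: [-3.0, -1.8, -1.8]
width: 44.3
finger_force: 1.6
```

>>> {"fn": "move_arm", "kwargs": {
  "rows": [0, -0.03, -0.82, 0, 0, 0, -4, 0, -0.03, -0.82, 0, 0, 0, -4, 0, -0.03, -0.82, 0, 0, 0, -4, 0, -0.03, -0.82, 0, 0, 0, -4, 0, -0.03, -0.82, 0, 0, 0, -4]
}}

```text
time_s: 11.15
eef_pos: [677.8, 29.0, 112.6]
tool_rot: [-180.0, -0.1, -1.6]
wrist_force: [-1.0, 0.2, -0.2]
width: 44.0
finger_force: 0.0
```

>>> {"fn": "move_arm", "kwargs": {
  "rows": [0, -0.03, -0.82, 0, 0, 0, -4, 0, -0.03, -0.82, 0, 0, 0, -4, 0, -0.03, -0.82, 0, 0, 0, -4, 0, -0.03, -0.82, 0, 0, 0, -4, 0, -0.03, -0.82, 0, 0, 0, -4]
}}

```text
time_s: 11.57
eef_pos: [671.7, 69.3, 112.5]
tool_rot: [180.0, -0.1, 18.4]
wrist_force: [0.9, 0.3, 0.5]
width: 43.9
finger_force: 0.0
```

Run:
```python
from h import *
s=observe();p=s["eef_pos"];print(p,s["tool_rot"],s["wrist_force"],np.hypot(p[0]-559.5,p[1]-32),np.degrees(np.arctan2(p[1]-32,p[0]-559.5)))
```

```text
[671.66302422  69.28838908 112.54662811] [ 1.79959804e+02 -1.25986873e-01  1.84127623e+01] [0.92325537 0.30043788 0.54524707] 118.19884924298997 18.38929078875404
```

>>> {"fn": "move_arm", "kwargs": {
  "rows": [0, -0.03, -0.82, 0, 0, 0, -4, 0, -0.03, -0.82, 0, 0, 0, -4, 0, -0.03, -0.82, 0, 0, 0, -4, 0, -0.03, -0.82, 0, 0, 0, -4, 0, -0.03, -0.82, 0, 0, 0, -4]
}}

```text
time_s: 11.98
eef_pos: [652.5, 104.4, 112.6]
tool_rot: [179.8, -0.1, 38.4]
wrist_force: [0.2, -4.2, -0.9]
width: 44.2
finger_force: 1.6
```

>>> {"fn": "move_arm", "kwargs": {
  "rows": [0, -0.03, -0.82, 0, 0, 0, -4, 0, -0.03, -0.82, 0, 0, 0, -4, 0, -0.03, -0.82, 0, 0, 0, -4, 0, -0.03, -0.82, 0, 0, 0, -4, 0, -0.03, -0.82, 0, 0, 0, -4]
}}

```text
time_s: 12.4
eef_pos: [621.7, 132.7, 112.6]
tool_rot: [179.9, -0.1, 58.4]
wrist_force: [1.3, 0.6, 0.1]
width: 44.1
finger_force: 0.0
```

>>> {"fn": "move_arm", "kwargs": {
  "rows": [0, -0.03, -0.82, 0, 0, 0, -4, 0, -0.03, -0.82, 0, 0, 0, -4, 0, -0.03, -0.82, 0, 0, 0, -4, 0, -0.03, -0.82, 0, 0, 0, -4, 0, -0.03, -0.82, 0, 0, 0, -4]
}}

```text
time_s: 12.82
eef_pos: [584.0, 147.6, 112.7]
tool_rot: [179.8, -0.1, 78.4]
wrist_force: [-0.1, 0.3, -0.3]
width: 44.3
finger_force: 0.0
```

>>> {"fn": "move_arm", "kwargs": {
  "rows": [0, -0.03, -0.82, 0, 0, 0, -4, 0, 0, 0, 0, 0, 0, 0, 0, 0, 0, 0, 0, 0, 0, 0, 0, 0, 0, 0, 0, 0, 0, 0, 0, 0, 0, 0, 0]
}}

```text
time_s: 13.23
eef_pos: [575.8, 148.7, 111.8]
tool_rot: [179.9, -0.0, 82.1]
wrist_force: [-1.3, -0.8, 0.6]
width: 44.2
finger_force: 0.0
```

Run:
```python
from h import *
s=observe();p=s["eef_pos"];print(p,s["tool_rot"],s["wrist_force"],np.hypot(p[0]-559.5,p[1]-32),np.degrees(np.arctan2(p[1]-32,p[0]-559.5)))
c=read_camera("side")
cv2.imwrite("pics/e.png",cv2.resize(c["image"][140:260,245:385],None,fx=5,fy=5,interpolation=2))
```

```text
[575.79135099 148.72356358 111.79699325] [ 1.79922881e+02 -2.45292548e-02  8.21120798e+01] [-1.30145948 -0.80436757  0.61617345] 117.85498891158045 82.05443750244692
```

View pics/e.png

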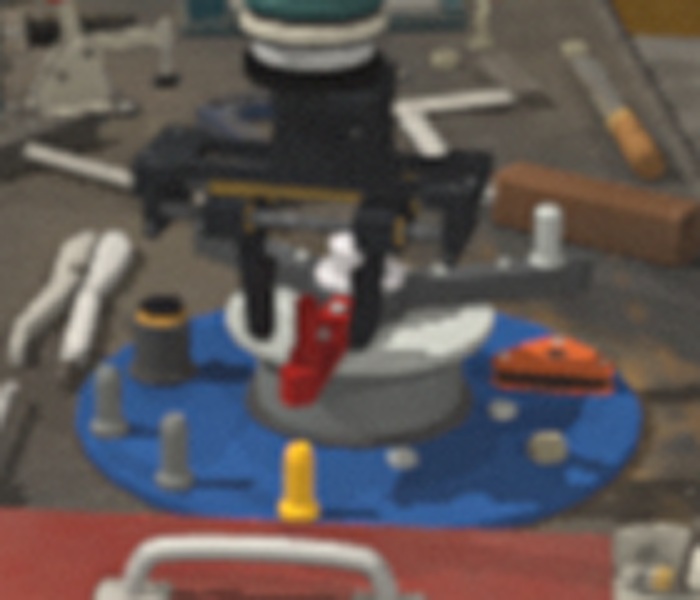

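>>> {"fn": "move_arm", "kwargs": {
  "rows": [0, 0, 0, -1, 0, 0, 0, 0, 0, 0, -2, 0, 0, 0, 0, 0, 0, -3.5, 0, 0, 0, 0, 0, 0, -4, 0, 0, 0, 0, 0, 0, -3, 0, 0, 0]
}}

```text
time_s: 13.7
eef_pos: [575.6, 148.7, 249.8]
tool_rot: [179.9, -0.0, 82.1]
wrist_force: [0.3, -0.2, 1.0]
width: 43.8
finger_force: 0.0
```

>>> {"fn": "move_arm", "kwargs": {
  "rows": [0, 0, 0, 0, 0, 0, 0, 0, 0, 0, 0, 0, 0, 0, 0, 0, 0, 0, 0, 0, 0, 0, 0, 0, 0, 0, 0, 0]
}}

```text
time_s: 14.03
eef_pos: [573.8, 148.4, 244.5]
tool_rot: [-179.8, 0.1, 82.2]
wrist_force: [-0.4, 0.1, -0.3]
width: 44.2
finger_force: 0.0
```

Run:
```python
from h import *
s=observe();print(s["eef_pos"],s["wrist_force"])
c=read_camera("side");p,u,v=pts(c,np.ones((400,640),bool))
B,G,R=c["image"][v,u].astype(int).T
near=np.hypot(p[:,0]-560,p[:,1]-34)<165
q=p[near&(R>110)&(G<70)&(B<70)&(p[:,2]>65)&(p[:,2]<128)]
w=q[np.hypot(q[:,0]-561.5,q[:,1]-35)>60];print("red",len(q),w.mean(0),np.degrees(np.arctan2((w[:,1]-35).mean(),(w[:,0]-561.5).mean())))
q=p[near&(p[:,2]>95)&(p[:,2]<124)&(np.hypot(p[:,0]-561,p[:,1]-35)>90)]
for k in (q[q[:,1]>100],q[q[:,1]<-10],q[(q[:,0]>600)&(q[:,1]<80)],q[q[:,0]<500]): print(len(k),np.median(k,0) if len(k) else 0)
cv2.imwrite("pics/f.png",cv2.resize(c["image"][140:260,245:385],None,fx=5,fy=5,interpolation=2))
```

```text
[573.81745649 148.40547453 244.52770774] [-0.36612161  0.12972923 -0.28970745]
red 166 [572.69674733 152.98052325  94.53544244] 84.57867544810438
63 [573.9475895  153.12318687 107.8667731 ]
69 [650.68904022 -32.17161112 109.87660826]
43 [655.41008774 -34.80698982 109.56906859]
45 [453.61087698 -10.26012708 109.85418074]
```

View pics/f.png

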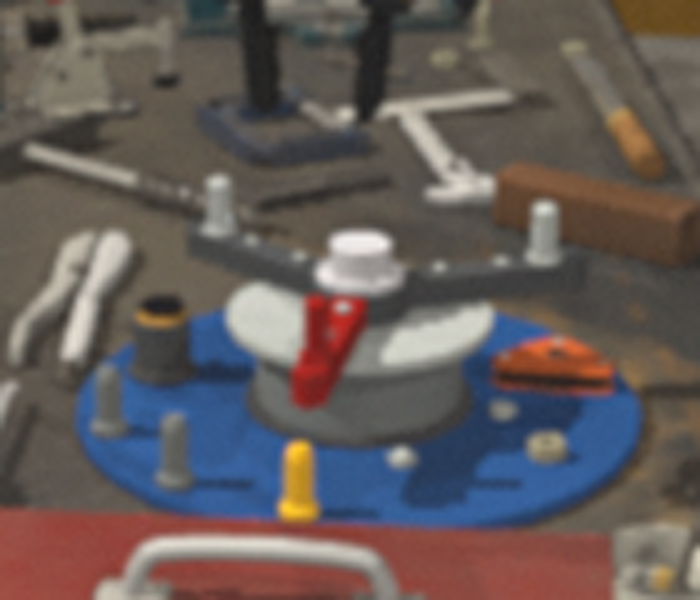

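The picture shows the red arm at (325,350) in line with the yellow stud at (298,450). The grey pins at (220,200) and (543,230) are exactly where pins stood at the start, so the table has turned 120°. The post cap at (160,305) is flush, and the magnet, nut and tools have not moved.

```bash
python3 -c "
from cell import *
print(finish_job())"
```

```text
the job is handed in; nothing more can be done
None
```

The job is handed in: the post was pressed home (tube first, then sleeve), and the table was turned 120° counter-clockwise to its notch with the red nose over the yellow stud. The gripper is clear of it, and no loose things appear disturbed in the last side view.

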